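# Clamp the glued model hull in the hobby press

### The arm

A 7-joint arm with a two-finger parallel gripper is mounted at the origin on the work surface. World frame = base frame: x ahead of the robot, y to its left, z up, the work surface at z = 0. Lengths are in m, angles in rad, forces in N, time in s.
With the tool pointing down it reaches from about 0.4 to 0.85 m from the base axis. Payload 4.4 kg.
Tool frame: the origin (TCP) lies at the very end of the fingers, on their centre line; the grasp point (between the pads) lies 19 mm behind it; z points along the fingers, y is the direction in which the jaws open and shut (so a half turn about z gives the same grasp; the last joint's range is limited). The gripper opens to 94 mm and grips with 3 to 60 N. Pads are 16 mm wide; open, the fingers measure 119 mm over their backs; the gripper's body (75 mm by 177 mm) begins 78 mm behind the grasp point.
Start: joints at [1.118, 0.628, 0.038, 1.517, -0.027, 0.996, -0.02], TCP at [0.245, -0.602, 0.205] pointing down, gripper open.
Joint ranges: [-3.06, 3.06], [-0.37, 2.12], [-1.25, 1.32], [0.18, 2.47], [-1.1, 4.24], [0.23, 1.98], [-2.94, 2.94]. Speed limits (rad/s): [2.57, 2.57, 3.14, 3.14, 3.14, 3.14, 3.14].

### API

Orientations are given as a 3x3 rotation matrix whose columns are the frame's x, y, z axes.
In Python, from plant import arm gives the robot as it stands. The module is installed in compiled form; this text tells all that it offers.
- The arm moves only by the tool step_arm, never from a script. Its argument "rows" is a list that holds one entry, the list of rows, each a list of 7 numbers: the finger opening in mm, from 0 to 94, then the shift along the tool's x, y, z in mm, then the turn, a rotation vector about the tool's x, y, z in degrees. A call has 1 to 10 rows; each row shifts and turns the commanded pose from where the row before left it, along the tool's axes as they then stand; what a row does not reach is not made up. A row lasts 1/12 s, in which the tool goes at most 41.7 mm and 7.16 degrees, less where a joint would pass 70% of its speed; a pose out of reach is approached as far as the arm can. A call is refused whole if a number of a shift passes 41.7 or a number of a turn 7.16, either way. A call with a gripper value outside its range is refused whole. The fingers move at their own pace and stop on an object; "newtons" is the grip in N (left out, the last holds). Time passes only in rows, so rows that do not move let the fingers close. It gives the time, the measured TCP pose, the force and the opening at its end, in the units of the state.
- arm.state(): the state, without advancing time (a new reading comes with each control period).
- arm.get_image(name): name is "scene" or "top" or "wrist"; returns the picture (480x640x3 uint8, red, green, blue); there is no depth.
- arm.camera_info(name): a dict with "fovy" (degrees; the focal length in pixels is half the picture's height over the tangent of half this angle, whatever the lens; pixels are square), "cx", "cy" (the principal point, pixels), "k1" (the pictures are not rectified: a ray, as slopes to the right and down, at radius r is drawn at 1 + k1 r^2 times it, then the intrinsics apply), "rvec" (rotation vector, rad) and "tvec" (3), from world to camera coordinates, as OpenCV has them. Camera axes: x right, y down, z forward; pixel columns grow to the right and rows downward; lengths in m; the calibration is good to about 2 mm. A picture is of the moment at which its call begins: read the wrist's pose just before it. camera_info takes no time and is no camera call; for the wrist camera it gives the pose at the moment of the call.
- arm.job_done(): hands the job in, once; it reports no verdict.
The state is a dict: "t": time; "joint_pos": joint angles; "qvel": joint speeds; "tau": joint torques, N m; "tool_pos": TCP position; "tcp_rot": TCP orientation; "ft_force": force on the tool from outside, world axes, zero at the start; "moment": the same for the moment, N m; "width": finger opening in m.
Only numpy, scipy, OpenCV 4.12 (cv2) and the standard library are available. Lean on these libraries where they do the work, as an engineer would, in place of code of your own. Each camera call takes 0.05 s, during which the arm holds its last target.

### The job

Two small wooden gluing presses stand on the model-maker's bench; a freshly glued model vehicle hull lies under the pad of one of them. Grip the red T-handle of that press from above and turn it clockwise (seen from above) until the pad has come down on the hull and the rising resistance shows that it is clamped, about 30 degrees past first touch, then let go. Do not crush the hull or push it out of place, and leave the T-handle of the empty press alone.

Things in the scene. Friction and masses are not known exactly. Their poses are not given: they have to be found in the camera images.
- handle_grip (a point): Centre of the T-handle of the press with the hull: red flat-sided bar 76 mm long (point x), 12 thick, 18 high, a 19 mm black ball at each end, on a vertical screw, 172 mm above the bench, 40 mm above the bridge. Turns about vertical z here at constant height. Clockwise from above lowers the pad 8 mm/rad; 0.55 to 1.05 rad to first touch. Friction 0.10 N m, then rising 0.15 N m per rad.
- pad: Black rubber pad, 34 mm across, 8 thick, under the ram of the press with the hull; origin at the centre of its underside, z up. Sprung: once on the hull it stays while the ram goes on, pressing 19 N more per rad of handle turn; the screw holds up to 13 N (0.7 rad past touch) when let go. Press: base 130 x 130 x 20 mm, two 16 mm columns, bridge 36 x 142 mm, top 132 mm above the bench.
- hull: Glued model vehicle hull, olive lower and grey upper half, 116 mm long (its x), 53 wide over the wheels, 36 high, about 0.14 kg, lying loose and upright on the 20 mm base of the press, under the pad, its ends showing on both sides of the bridge. Origin at the centre of its underside, z up; flat top 36 mm above it.
- spare_handle_end (a point): Centre of one black end ball of the T-handle on the other, empty press, which is of the same build. The ball sits 38 mm from that press's screw axis, 172 mm above the bench. Leave it alone.
There are look-alikes about, which are no part of the job. Leave any blue or purple look-alike of the part that bears handle_grip alone.

How it is judged:
By the outcome, as a careful person would: the job done as asked, in the order asked, and still so for the second after the job is handed in, with the robot touching nothing.
It also fails if it takes over 38 s, if anything falls off the work surface, if the arm or the gripper's body presses on something with over 40 N, if the wrist force passes 120 N, or if a joint passes its speed limit or range.

## Working session

There is one attempt and no reset: what is moved stays moved. The work goes in short steps, Python scripts to look and compute and a tool call to move; the robot and the scene stay as the last step left them, time stands still between calls to the robot, and variables do not carry over. Pictures are saved under pics/ and viewed, and the job is handed in when it is done.

Besides the shell and the picture viewer there is one more tool, called as a command line: name --argument value ..., lists and objects as JSON in quotes. step_arm: Moves the arm, as the interface text tells. Its arguments: {"type":"object","properties":{"rows":{"type":"array","items":{"type":"array","items":{"type":"array","items":{"type":"number"}}}},"newtons":{"type":"number"}},"required":["rows"]}

```bash
mkdir -p pics; python3 - <<'E'
from plant import arm
import cv2
for n in ("scene","top"):
    im=arm.get_image(n); cv2.imwrite(f"pics/{n}0.png",im[:,:,::-1]); print(n,arm.camera_info(n))
s=arm.state(); print(s)
E
```

```text
scene {'fovy': 45.175103849423195, 'cx': 308.6092526661009, 'cy': 242.6415681616387, 'k1': -0.030863388347334465, 'rvec': array([ 1.97693755,  1.01508035, -0.55529371]), 'tvec': array([-0.43402194, -0.07502339,  1.73435977])}
top {'fovy': 49.02623316754814, 'cx': 319.0439878300561, 'cy': 241.48690461865178, 'k1': 0.04325076584227563, 'rvec': array([ 2.10488306, -2.10427901,  0.2389095 ]), 'tvec': array([0.16450208, 0.53473778, 1.05679528])}
{'t': 0.1, 'joint_pos': array([ 1.11821035,  0.62920388,  0.03846621,  1.51822616, -0.02700385,
        0.99628931, -0.0200162 ]), 'qvel': array([ 0.00018345, -0.00177644, -0.00035337, -0.00188241, -0.00017734,
       -0.00223724, -0.00076909]), 'tau': array([ 1.95841443e-03, -5.50788224e+01,  1.14712670e+00, -1.87116516e+01,
       -5.21595986e-02,  1.92117045e-02,  8.12621488e-05]), 'tool_pos': array([ 0.24499278, -0.60144715,  0.20469209]), 'tcp_rot': array([[ 9.26139299e-01,  3.77181132e-01, -6.26668663e-04],
       [ 3.77181652e-01, -9.26138115e-01,  1.48111075e-03],
       [-2.17347042e-05, -1.60808280e-03, -9.99998707e-01]]), 'ft_force': array([-0.29327545,  0.48289566, -0.93080713]), 'moment': array([-0.00076884,  0.03876165,  0.04039699]), 'width': 0.09443826541216739}
```

View pics/scene0.png

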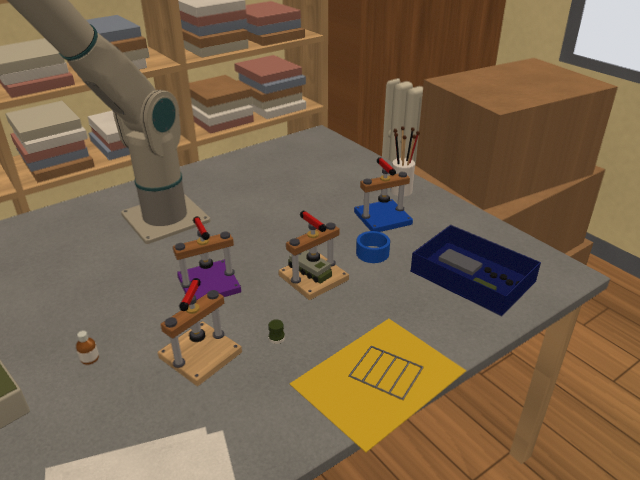

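View pics/top0.png

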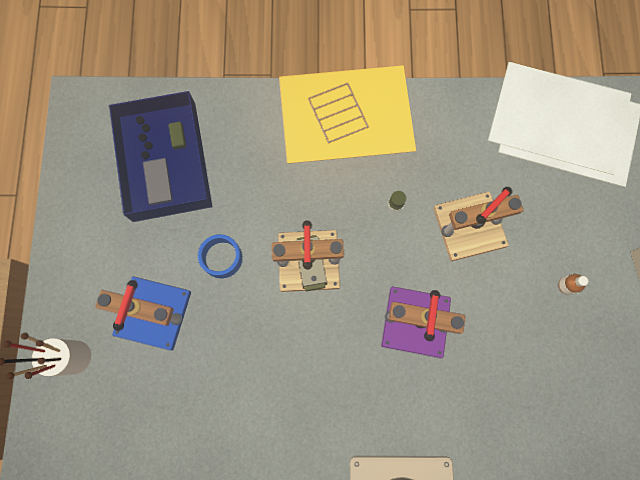

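The top picture shows four presses. The blue one (140,310) and the purple one (425,318) are look-alikes. The wooden one at (485,210) is empty, and the wooden one at (308,250) has the hull under its bridge. I'll confirm that with a crop and measure its handle.

```bash
cat > h.py <<'E'
import numpy as np, cv2
from plant import arm
def K(ci):
    f=240/np.tan(np.radians(ci['fovy']/2)); return np.array([[f,0,ci['cx']],[0,f,ci['cy']],[0,0,1.]])
def ray(ci,uv):
    p=cv2.undistortPoints(np.array(uv,float).reshape(-1,1,2),K(ci),np.array([ci['k1'],0,0,0,0.])).reshape(-1,2)
    # exact r: model 1+k1 r^2 on undistorted r == OpenCV
    R=cv2.Rodrigues(ci['rvec'])[0]; o=-R.T@ci['tvec']
    d=np.c_[p,np.ones(len(p))]@R; return o,d
def onz(ci,uv,z):
    o,d=ray(ci,uv); return o+d*((z-o[2])/d[:,2])[:,None]
def proj(ci,P):
    return cv2.projectPoints(np.array(P,float).reshape(-1,1,3),ci['rvec'],ci['tvec'],K(ci),np.array([ci['k1'],0,0,0,0.]))[0].reshape(-1,2)
def red(im):
    h=cv2.cvtColor(im,cv2.COLOR_RGB2HSV)
    return (((h[...,0]<6)|(h[...,0]>174))&(h[...,1]>190)&(h[...,2]>90)).astype(np.uint8)
E
python3 - <<'E'
from h import *
for n in("top","scene"):
    im=cv2.imread(f"pics/{n}0.png")[:,:,::-1].copy(); ci=arm.camera_info(n)
    nn,l,st,c=cv2.connectedComponentsWithStats(red(im))
    for i in range(1,nn):
        if st[i,4]>40:
            cnt=np.argwhere(l==i)[:,::-1]; r=cv2.minAreaRect(cnt.astype(np.float32))
            b=cv2.boxPoints(r); 
            # long axis ends
            e=[(b[0]+b[1])/2,(b[2]+b[3])/2] if np.linalg.norm(b[0]-b[1])<np.linalg.norm(b[1]-b[2]) else [(b[1]+b[2])/2,(b[3]+b[0])/2]
            P=onz(ci,[c[i]]+e,0.178)
            print(n,st[i],c[i].round(1),P[0].round(4),'L',np.linalg.norm(P[1]-P[2]).round(4),'ang',np.degrees(np.arctan2(*(P[1]-P[2])[[1,0]])).round(1))
t=cv2.imread("pics/top0.png")[200:310,255:360]; s=cv2.imread("pics/scene0.png")[200:300,265:365]
cv2.imwrite("pics/crop.png",np.hstack([cv2.resize(t,(400,400),interpolation=3),cv2.resize(s,(400,400),interpolation=3)]))
E
```

```text
scene [379 158  13  14  83] [384.7 164.8] [0.3921 0.5181 0.178 ] L 0.0697 ang 163.4
scene [303 212  19  17 136] [311.3 219.6] [0.5061 0.1849 0.178 ] L 0.0708 ang -178.7
scene [195 218  11  16  86] [199.6 225.3] [ 0.3697 -0.0422  0.178 ] L 0.0698 ang 167.7
scene [182 280  16  24 178] [190.6 291.6] [ 0.5846 -0.1685  0.178 ] L 0.0733 ang 136.3
```

View pics/crop.png

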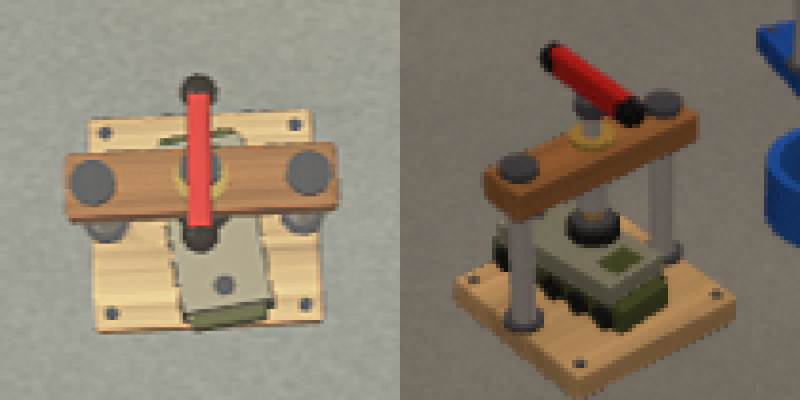

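```bash
python3 - <<'E'
from h import *
obs={}
for n in("top","scene"):
    im=cv2.imread(f"pics/{n}0.png")[:,:,::-1].copy(); ci=arm.camera_info(n)
    h=cv2.cvtColor(im,cv2.COLOR_RGB2HSV)
    m=(((h[...,0]<6)|(h[...,0]>174))&(h[...,1]>140)&(h[...,2]>90)).astype(np.uint8)
    nn,l,st,c=cv2.connectedComponentsWithStats(m)
    for i in range(1,nn):
        if st[i,4]>60:
            cnt=np.argwhere(l==i)[:,::-1]; r=cv2.minAreaRect(cnt.astype(np.float32)); b=cv2.boxPoints(r)
            e=[(b[0]+b[1])/2,(b[2]+b[3])/2] if np.linalg.norm(b[0]-b[1])<np.linalg.norm(b[1]-b[2]) else [(b[1]+b[2])/2,(b[3]+b[0])/2]
            P=onz(ci,[c[i]]+e,0.180 if n=="top" else .174)
            obs.setdefault(n,[]).append(c[i])
            print(n,st[i],c[i].round(1),P[0].round(4),'L',np.linalg.norm(P[1]-P[2]).round(4),'ang',np.degrees(np.arctan2(*(P[1]-P[2])[[1,0]])).round(1))
a=min(obs['top'],key=lambda p:np.hypot(*(p-[307,243]))); b=min(obs['scene'],key=lambda p:np.hypot(*(p-[311,219])))
A=[];B=[]
for n,p in(('top',a),('scene',b)):
    o,d=ray(arm.camera_info(n),[p]); d=d[0]/np.linalg.norm(d[0]); M=np.eye(3)-np.outer(d,d);A.append(M);B.append(M@o)
X=np.linalg.solve(sum(A),sum(B)); print('tri',X.round(4),[np.linalg.norm(A[i]@X-B[i]).round(4) for i in(0,1)])
# column caps
ci=arm.camera_info('top'); print(onz(ci,[[255+92*105/400,200+182*110/400],[255+308*105/400,200+174*110/400]],.136).round(4))
E
```

```text
top [481 189  29  30 220] [495.4 202.9] [ 0.5831 -0.172   0.18  ] L 0.0727 ang -44.2
top [304 226   7  37 215] [306.6 243.6] [0.5033 0.1885 0.18  ] L 0.0695 ang 0.3
top [115 285  19  40 249] [123.7 304.5] [0.3893 0.5213 0.18  ] L 0.0718 ang -13.8
top [426 295  13  40 295] [432.  314.9] [ 0.3701 -0.0411  0.18  ] L 0.0721 ang -10.7
top [ 11 344  32   8  66] [ 24.5 347.2] [0.3145 0.6882 0.18  ] L 0.056 ang 79.9
scene [379 158  14  14  89] [384.8 164.6] [0.3855 0.5245 0.174 ] L 0.0734 ang 163.4
scene [303 211  20  18 148] [311.3 219.5] [0.5006 0.1889 0.174 ] L 0.072 ang -178.7
scene [195 217  12  17  97] [199.7 225.2] [ 0.3632 -0.0393  0.174 ] L 0.0719 ang 169.2
scene [182 280  16  24 187] [190.4 291.6] [ 0.5797 -0.1671  0.174 ] L 0.0737 ang 136.3
tri [0.5037 0.1878 0.1761] [np.float64(0.0009), np.float64(0.0009)]
[[0.5001 0.2432 0.136 ]
 [0.5046 0.1318 0.136 ]]
```

The crop confirms it: the hull with its grey and olive halves lies under the pad of this wooden press, and the handle is not blue or purple. The triangulated handle is at (0.503, 0.188), z 0.176, which agrees with 0.172 to 0.181. The bar runs along world x to within about 1°. I'll travel above everything to reach it.

step_arm --rows '[[[94,0,0,-37.5,0,0,0],[94,0,0,-37.5,0,0,0],[94,30.9,-17.6,0,0,0,0],[94,30.9,-17.6,0,0,0,0],[94,30.9,-17.6,0,0,0,0],[94,30.9,-17.6,0,0,0,0],[94,30.9,-17.6,0,0,0,0],[94,30.9,-17.6,0,0,0,0],[94,30.9,-17.6,0,0,0,0],[94,30.9,-17.6,0,0,0,0]]]'

```text
t: 0.93
tool_pos: [0.4216, -0.3767, 0.2802]
tcp_rot: [[0.926, 0.377, -0.001], [0.377, -0.926, 0.0], [-0.0, -0.001, -1.0]]
ft_force: [0.2, 0.0, 0.7]
width: 0.0944
```

step_arm --rows '[[[60,16.1,-27.3,0,0,0,0],[60,16.1,-27.3,0,0,0,0],[60,16.1,-27.3,0,0,0,0],[60,16.1,-27.3,0,0,0,0],[60,16.1,-27.3,0,0,0,0],[60,16.1,-27.3,0,0,0,0],[60,16.1,-27.3,0,0,0,0],[60,16.1,-27.3,0,0,0,0],[60,16.1,-27.3,0,0,0,0]]]'

```text
t: 1.68
tool_pos: [0.4622, -0.0946, 0.2803]
tcp_rot: [[0.926, 0.377, -0.001], [0.377, -0.926, 0.0], [-0.0, -0.0, -1.0]]
ft_force: [0.8, 0.1, 0.3]
width: 0.0601
```

step_arm --rows '[[[60,16.1,-27.3,0,0,0,0],[60,16.1,-27.3,0,0,0,0],[60,16.1,-27.3,0,0,0,0],[60,16.1,-27.3,0,0,0,0],[60,16.1,-27.3,0,0,0,0],[60,16.1,-27.3,0,0,0,0],[60,16.1,-27.3,0,0,0,0],[60,16.1,-27.3,0,0,0,0],[60,16.1,-27.3,0,0,0,0]]]'

```text
t: 2.43
tool_pos: [0.5038, 0.1875, 0.2802]
tcp_rot: [[0.926, 0.377, -0.001], [0.377, -0.926, -0.0], [-0.001, 0.0, -1.0]]
ft_force: [1.2, 0.3, -0.5]
width: 0.0601
```

step_arm --rows '[[[60,0,0,0,0,0,-7],[60,0,0,0,0,0,-7],[60,0,0,0,0,0,-7],[60,0,0,0,0,0,-7],[60,0,0,0,0,0,-7],[60,0,0,0,0,0,-7],[60,0,0,0,0,0,-7],[60,0,0,0,0,0,-7],[60,0,0,0,0,0,-7],[60,0,0,0,0,0,-7]]]'

```text
t: 3.27
tool_pos: [0.5038, 0.1858, 0.2801]
tcp_rot: [[-0.044, 0.999, -0.001], [0.999, 0.044, -0.0], [-0.0, -0.001, -1.0]]
ft_force: [0.0, 0.3, -0.2]
width: 0.0598
```

step_arm --rows '[[[60,0,0,0,0,0,-7],[60,0,0,0,0,0,-7],[60,0,0,0,0,0,-7],[60,0,0,0,0,0,-7],[60,0,0,0,0,0,-7],[60,0,0,0,0,0,-7],[60,0,0,0,0,0,-7],[60,0,0,0,0,0,-7],[60,0,0,0,0,0,-7],[60,0,0,0,0,0,0]]]'

```text
t: 4.1
tool_pos: [0.5039, 0.1857, 0.28]
tcp_rot: [[-0.909, 0.418, -0.001], [0.418, 0.909, -0.0], [0.001, -0.001, -1.0]]
ft_force: [-0.7, -0.1, 0.2]
width: 0.0598
```

```bash
python3 - <<'E'
from h import *
s=arm.state(); print(s['t'],s['tool_pos'],s['tcp_rot'].round(3),s['joint_pos'].round(2))
im=arm.get_image("wrist"); cv2.imwrite("pics/w1.png",im[:,:,::-1])
E
```

```text
4.1 [0.50385417 0.1857054  0.27998089] [[-0.909  0.418 -0.001]
 [ 0.418  0.909 -0.   ]
 [ 0.001 -0.001 -1.   ]] [ 0.11  0.47 -0.76  1.72  0.36  1.1   0.37]
```

View pics/w1.png

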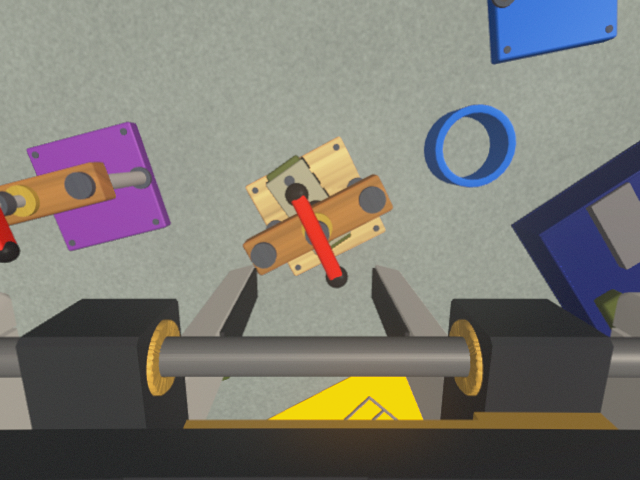

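The wrist view shows the right press, with the hull end at (297,180) and the red bar between the balls at (297,193) and (337,276). I still need about 25.5° of turn.

step_arm --rows '[[[60,0,0,0,0,0,-6.4],[60,0,0,0,0,0,-6.4],[60,0,0,0,0,0,-6.4],[60,0,0,0,0,0,-6.4],[60,0,0,0,0,0,0],[60,0,0,0,0,0,0]]]'

```text
t: 4.65
tool_pos: [0.504, 0.1859, 0.2803]
tcp_rot: [[-1.0, -0.008, -0.0], [-0.008, 1.0, 0.0], [0.0, 0.0, -1.0]]
ft_force: [-0.2, 0.0, 0.0]
width: 0.0604
```

```bash
python3 - <<'E'
from h import *
s=arm.state(); R=s['tcp_rot']; print(s['t'],s['tool_pos'],R.round(3),s['joint_pos'].round(2))
ci=arm.camera_info("wrist")
im=arm.get_image("wrist"); cv2.imwrite("pics/w2.png",im[:,:,::-1])
h=cv2.cvtColor(im,cv2.COLOR_RGB2HSV)
m=(((h[...,0]<6)|(h[...,0]>174))&(h[...,1]>140)&(h[...,2]>90)).astype(np.uint8)
nn,l,st,c=cv2.connectedComponentsWithStats(m)
for i in range(1,nn):
    if st[i,4]>200:
        cnt=np.argwhere(l==i)[:,::-1]; r=cv2.minAreaRect(cnt.astype(np.float32)); b=cv2.boxPoints(r)
        e=[(b[0]+b[1])/2,(b[2]+b[3])/2] if np.linalg.norm(b[0]-b[1])<np.linalg.norm(b[1]-b[2]) else [(b[1]+b[2])/2,(b[3]+b[0])/2]
        P=onz(ci,[np.mean(e,0)]+e,.179)
        print(st[i],np.round(e),P.round(4),'L',np.linalg.norm(P[1]-P[2]).round(4),np.degrees(np.arctan2(*(P[1]-P[2])[[1,0]])).round(1),'tool',(R.T@(P[0]-s['tool_pos'])).round(4))
E
```

```text
4.65 [0.50399929 0.18594405 0.28026914] [[-1.    -0.008 -0.   ]
 [-0.008  1.     0.   ]
 [ 0.     0.    -1.   ]] [ 0.17  0.5  -0.88  1.72  0.42  1.13  0.75]
[   0    0   18  108 1642] [[  8.   0.]
 [  8. 107.]] [[ 0.3719 -0.0308  0.179 ]
 [ 0.3383 -0.0243  0.179 ]
 [ 0.4077 -0.0375  0.179 ]] L 0.0707 169.2 tool [ 0.1338 -0.2157  0.1013]
[ 309  194   16   89 1273] [[316. 194.]
 [316. 282.]] [[0.5041 0.1886 0.179 ]
 [0.4691 0.1883 0.179 ]
 [0.5412 0.189  0.179 ]] L 0.0721 -179.4 tool [-0.0002  0.0027  0.1013]
```

View pics/w2.png

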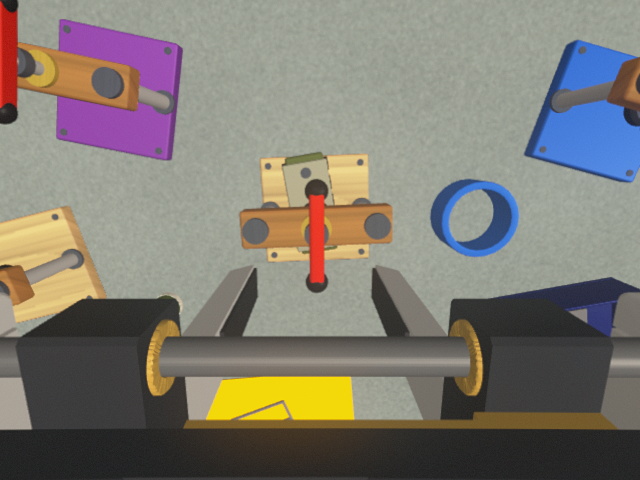

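The wrist view gives the handle at (0.504, 0.1886) with an angle of 0.6°, in agreement with the other views. I'll centre, descend to TCP z 0.155 and close gently.

step_arm --rows '[[[60,0,2.6,20,0,0,0],[60,0,0,25,0,0,0],[60,0,0,25,0,0,0],[60,0,0,25,0,0,0],[60,0,0,20,0,0,0],[60,0,0,10,0,0,0],[60,0,0,0,0,0,0],[60,0,0,0,0,0,0]]]'

```text
t: 5.37
tool_pos: [0.5042, 0.189, 0.1558]
tcp_rot: [[-1.0, -0.012, 0.0], [-0.012, 1.0, 0.0], [-0.0, 0.0, -1.0]]
ft_force: [0.8, -0.2, 0.5]
width: 0.0603
```

step_arm --newtons 15 --rows '[[[30,0,0,0,0,0,0],[20,0,0,0,0,0,0],[5,0,0,0,0,0,0],[5,0,0,0,0,0,0],[5,0,0,0,0,0,0],[5,0,0,0,0,0,0]]]'

```text
t: 5.87
tool_pos: [0.5042, 0.1887, 0.1558]
tcp_rot: [[-1.0, -0.013, 0.0], [-0.013, 1.0, 0.0], [-0.0, 0.0, -1.0]]
ft_force: [0.0, 0.1, -0.5]
width: 0.0238
```

```bash
python3 - <<'E'
from h import *
s=arm.state(); print({k:np.round(s[k],3) for k in('t','tool_pos','ft_force','moment','width','joint_pos')})
E
```

```text
{'t': np.float64(5.867), 'tool_pos': array([0.504, 0.189, 0.156]), 'ft_force': array([ 0.   ,  0.134, -0.536]), 'moment': array([ 0.001, -0.137, -0.022]), 'width': np.float64(0.024), 'joint_pos': array([ 0.089,  0.641, -0.776,  1.87 ,  0.58 ,  0.871,  0.607])}
```

step_arm --newtons 25 --rows '[[[5,0,0,0,0,0,0],[5,0,0,0,0,0,0],[5,0,0,0,0,0,0],[5,0,0,0,0,0,0]]]'

```text
t: 6.2
tool_pos: [0.5041, 0.1877, 0.1555]
tcp_rot: [[-1.0, -0.013, -0.0], [-0.013, 1.0, -0.002], [0.0, -0.002, -1.0]]
ft_force: [-0.5, -3.2, 3.1]
width: 0.012
```

```bash
cat > st.py <<'E'
from h import *
s=arm.state(); print({k:np.round(s[k],3).tolist() for k in('t','tool_pos','ft_force','moment','width')}, 'xang',np.degrees(np.arctan2(s['tcp_rot'][1,0],s['tcp_rot'][0,0]))%360, 'q7',s['joint_pos'][6])
E
python3 st.py
```

```text
{'t': 6.2, 'tool_pos': [0.504, 0.188, 0.156], 'ft_force': [-0.494, -3.176, 3.059], 'moment': [-0.643, -0.002, 0.018], 'width': 0.012} xang 180.73549749931072 q7 0.6069177414989886
```

Gripped at 12 mm opening. I'll relieve the 3 N side load and start turning clockwise, which is +z in the tool frame.

step_arm --newtons 40 --rows '[[[5,0,-1,0,0,0,0],[5,0,0,0,0,0,0],[5,0,0,0,0,0,2],[5,0,0,0,0,0,2],[5,0,0,0,0,0,2],[5,0,0,0,0,0,2],[5,0,0,0,0,0,2]]]'

```text
t: 6.78
tool_pos: [0.5041, 0.1879, 0.1555]
tcp_rot: [[-0.987, 0.162, 0.0], [0.162, 0.987, 0.0], [-0.0, 0.0, -1.0]]
ft_force: [-0.4, -1.5, 1.6]
width: 0.0118
```

```bash
python3 st.py
```

```text
{'t': 6.783, 'tool_pos': [0.504, 0.188, 0.156], 'ft_force': [-0.375, -1.466, 1.565], 'moment': [-0.295, -0.112, 0.155], 'width': 0.012} xang 170.68952649854856 q7 0.46592709891953044
```

step_arm --rows '[[[5,0,0,0,0,0,2],[5,0,0,0,0,0,2],[5,0,0,0,0,0,2],[5,0,0,0,0,0,2]]]'

```text
t: 7.12
tool_pos: [0.5041, 0.188, 0.1555]
tcp_rot: [[-0.955, 0.297, 0.0], [0.297, 0.955, 0.0], [-0.0, 0.0, -1.0]]
ft_force: [-0.2, -1.2, 2.1]
width: 0.0118
```

```bash
python3 st.py
```

```text
{'t': 7.117, 'tool_pos': [0.504, 0.188, 0.156], 'ft_force': [-0.174, -1.208, 2.081], 'moment': [-0.27, -0.085, 0.118], 'width': 0.012} xang 162.6977182584592 q7 0.35334667484685267
```

step_arm --rows '[[[5,0,0,0,0,0,2],[5,0,0,0,0,0,2],[5,0,0,0,0,0,2]]]'

```text
t: 7.37
tool_pos: [0.5042, 0.188, 0.1555]
tcp_rot: [[-0.918, 0.396, 0.0], [0.396, 0.918, 0.0], [-0.0, 0.001, -1.0]]
ft_force: [1.1, -0.8, 2.1]
width: 0.0114
```

```bash
python3 st.py
```

```text
{'t': 7.367, 'tool_pos': [0.504, 0.188, 0.156], 'ft_force': [1.13, -0.814, 2.078], 'moment': [-0.3, -0.151, 0.074], 'width': 0.011} xang 156.69566571996688 q7 0.26912044708041055
```

step_arm --rows '[[[5,0,0,0,0,0,2],[5,0,0,0,0,0,2],[5,0,0,0,0,0,2]]]'

```text
t: 7.62
tool_pos: [0.5042, 0.1881, 0.1555]
tcp_rot: [[-0.872, 0.489, 0.0], [0.489, 0.872, 0.001], [-0.0, 0.001, -1.0]]
ft_force: [-1.2, -0.6, 0.9]
width: 0.0116
```

```bash
python3 st.py
```

```text
{'t': 7.617, 'tool_pos': [0.504, 0.188, 0.156], 'ft_force': [-1.181, -0.642, 0.888], 'moment': [-0.247, -0.156, 0.121], 'width': 0.012} xang 150.6952522953036 q7 0.18501289270379162
```

step_arm --rows '[[[5,0,0,0,0,0,2],[5,0,0,0,0,0,2]]]'

```text
t: 7.78
tool_pos: [0.5042, 0.1882, 0.1555]
tcp_rot: [[-0.836, 0.549, 0.001], [0.549, 0.836, 0.001], [-0.0, 0.001, -1.0]]
ft_force: [-0.5, -1.1, -0.4]
width: 0.0118
```

```bash
python3 st.py
```

```text
{'t': 7.783, 'tool_pos': [0.504, 0.188, 0.156], 'ft_force': [-0.482, -1.052, -0.375], 'moment': [-0.207, -0.16, 0.11], 'width': 0.012} xang 146.7034064829978 q7 0.12905621529346065
```

step_arm --rows '[[[5,0,0,0,0,0,2],[5,0,0,0,0,0,2]]]'

```text
t: 7.95
tool_pos: [0.5042, 0.1882, 0.1555]
tcp_rot: [[-0.795, 0.606, 0.001], [0.606, 0.795, 0.001], [0.0, 0.001, -1.0]]
ft_force: [-0.4, -0.1, 1.2]
width: 0.0116
```

```bash
python3 st.py
```

```text
{'t': 7.95, 'tool_pos': [0.504, 0.188, 0.156], 'ft_force': [-0.402, -0.11, 1.191], 'moment': [-0.208, -0.141, 0.14], 'width': 0.012} xang 142.7022112741635 q7 0.0731619292223158
```

step_arm --rows '[[[5,0,0,0,0,0,2],[5,0,0,0,0,0,2]]]'

```text
t: 8.12
tool_pos: [0.5043, 0.1882, 0.1555]
tcp_rot: [[-0.751, 0.66, 0.001], [0.66, 0.751, 0.001], [0.0, 0.001, -1.0]]
ft_force: [0.6, -1.2, 1.1]
width: 0.0114
```

```bash
python3 st.py
```

```text
{'t': 8.117, 'tool_pos': [0.504, 0.188, 0.156], 'ft_force': [0.566, -1.167, 1.075], 'moment': [-0.182, -0.165, 0.086], 'width': 0.011} xang 138.6959304157802 q7 0.017249787808100006
```

step_arm --rows '[[[5,0,0,0,0,0,2],[5,0,0,0,0,0,2]]]'

```text
t: 8.28
tool_pos: [0.5043, 0.1882, 0.1555]
tcp_rot: [[-0.703, 0.711, 0.001], [0.711, 0.703, 0.001], [0.0, 0.001, -1.0]]
ft_force: [0.7, -0.8, 1.1]
width: 0.012
```

```bash
python3 st.py
```

```text
{'t': 8.283, 'tool_pos': [0.504, 0.188, 0.156], 'ft_force': [0.692, -0.838, 1.086], 'moment': [-0.257, -0.182, 0.034], 'width': 0.012} xang 134.70322917042662 q7 -0.038512471528359016
```

step_arm --rows '[[[5,0,0,0,0,0,2],[5,0,0,0,0,0,2]]]'

```text
t: 8.45
tool_pos: [0.5043, 0.1883, 0.1555]
tcp_rot: [[-0.652, 0.758, 0.001], [0.758, 0.652, 0.001], [0.0, 0.001, -1.0]]
ft_force: [0.0, -1.3, 0.7]
width: 0.0119
```

```bash
python3 st.py
```

```text
{'t': 8.45, 'tool_pos': [0.504, 0.188, 0.156], 'ft_force': [0.016, -1.265, 0.688], 'moment': [-0.19, -0.196, 0.087], 'width': 0.012} xang 130.7065603165944 q7 -0.0942087181284347
```

step_arm --rows '[[[5,0,0,0,0,0,2],[5,0,0,0,0,0,2]]]'

```text
t: 8.62
tool_pos: [0.5044, 0.1883, 0.1555]
tcp_rot: [[-0.598, 0.802, 0.001], [0.802, 0.598, 0.001], [0.0, 0.001, -1.0]]
ft_force: [1.5, 0.9, 1.6]
width: 0.0116
```

```bash
python3 st.py
```

```text
{'t': 8.617, 'tool_pos': [0.504, 0.188, 0.156], 'ft_force': [1.45, 0.882, 1.566], 'moment': [-0.169, -0.196, 0.095], 'width': 0.012} xang 126.70737049084761 q7 -0.1498724813147917
```

Turned 54° so far, with moment noise of about 0.03 N m. I'll average readings while holding, where each camera frame gives a fresh reading, and look at the pad at the same time.

```bash
cat > av.py <<'E'
from h import *
import sys
n=int(sys.argv[1]); M=[];T=[];F=[]
for i in range(n):
    im=arm.get_image("scene"); s=arm.state(); M.append(s['moment'][2]);T.append(s['tau'][6]);F.append(s['ft_force'])
print('t',round(s['t'],2),'mz',np.mean(M).round(4),'+-',(np.std(M)/n**.5).round(4),'tau7',np.mean(T).round(4),np.std(T).round(4),'F',np.mean(F,0).round(2),'xang',np.degrees(np.arctan2(s['tcp_rot'][1,0],s['tcp_rot'][0,0])).round(2),'w',s['width'])
cv2.imwrite(f"pics/{sys.argv[2]}.png",cv2.resize(im[190:300,255:375,::-1],(600,550),interpolation=cv2.INTER_CUBIC))
E
python3 av.py 10 a1
```

```text
t 9.12 mz -0.0081 +- 0.0128 tau7 -0.0045 0.0744 F [ 1.28  0.55 -0.45] xang 126.78 w 0.01167830059360446
```

View pics/a1.png

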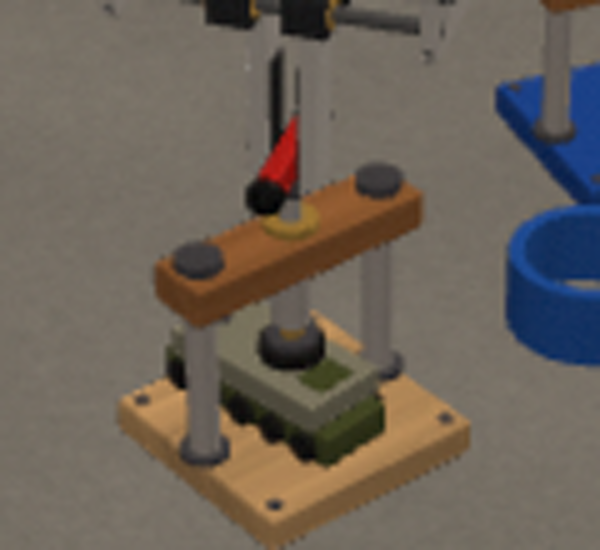

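The holding torque relaxes to about zero, so only readings taken in motion count. The pad at about (290,345) in the crop has visibly come down. I'll measure its drop with sub-pixel precision against the first picture.

```bash
cat > pad.py <<'E'
from h import *
import sys
def edge(im,up=False):
    g=cv2.cvtColor(im,cv2.COLOR_BGR2GRAY).astype(float)
    out=[]
    for x in range(309,319):
        col=g[246:275,x]; k=int(np.argmin(col)); 
        j=k
        while j<len(col)-1 and col[j]<75: j+=1
        out.append(246+j-1+(75-col[j-1])/(col[j]-col[j-1]))
    return np.array(out)
ci=arm.camera_info('scene')
p=proj(ci,[[.5037,.188,.056],[.5037,.188,.066]]); print('px/mm',np.linalg.norm(p[1]-p[0])/10,p.round(1))
if __name__=="__main__":
    a=cv2.imread("pics/scene0.png")
    if len(sys.argv)>1:
        b=arm.get_image("scene")[:,:,::-1].copy(); cv2.imwrite(f"pics/{sys.argv[1]}.png",b)
    ea,eb=edge(a),edge(b); print(ea.round(2),eb.round(2),'d',np.median(eb-ea).round(3),'mm',(np.median(eb-ea)/(np.linalg.norm(p[1]-p[0])/10)).round(2))
    g=lambda q:cv2.cvtColor(q,cv2.COLOR_BGR2GRAY)
    print(g(a)[248:268,313],g(b)[248:268,313])
E
python3 pad.py s1
```

```text
px/mm 0.32390667450832467 [[312.3 260.1]
 [312.2 256.8]]
[260.87 261.31 261.56 261.58 261.57 261.57 261.37 261.37 260.71 260.38] [263.51 263.64 263.85 263.9  263.89 263.89 263.9  266.41 267.06 267.35] d 2.429 mm 7.5
[ 94  95  95  96  94  89  79  67  60  42  28  18  14  36 105 111 111 111
 112 109] [ 95  97  96  96  97  96  96  97  83  75  63  51  39  23  17  16  82 109
 113 114]
```

The drop is 7.2 to 7.5 mm, against 7.5 mm expected for free travel over 54°. The pad has therefore only just reached the hull or is about to, so touch is between about 51° and 60°. I'll continue in small steps.

step_arm --rows '[[[5,0,0,0,0,0,1.5],[5,0,0,0,0,0,1.5]]]'

```text
t: 9.33
tool_pos: [0.5044, 0.1883, 0.1555]
tcp_rot: [[-0.554, 0.832, 0.001], [0.832, 0.554, 0.001], [0.001, 0.001, -1.0]]
ft_force: [1.2, 2.4, -2.1]
width: 0.0116
```

```bash
python3 st.py; python3 pad.py s2|sed -n 2,3p
```

```text
{'t': 9.333, 'tool_pos': [0.504, 0.188, 0.156], 'ft_force': [1.163, 2.386, -2.142], 'moment': [0.495, -0.662, 0.081], 'width': 0.012} xang 123.65032760977759 q7 -0.19221063827337864
 [312.2 256.8]]
[260.87 261.31 261.56 261.58 261.57 261.57 261.37 261.37 260.71 260.38] [263.48 263.64 263.85 263.9  263.88 263.88 263.9  266.41 267.08 267.3 ] d 2.43 mm 7.5
```

step_arm --rows '[[[5,0,0,0,0,0,1.5],[5,0,0,0,0,0,1.5]]]'

```text
t: 9.55
tool_pos: [0.5045, 0.1883, 0.1555]
tcp_rot: [[-0.51, 0.86, 0.001], [0.86, 0.51, 0.001], [0.0, 0.001, -1.0]]
ft_force: [2.8, 3.3, -3.2]
width: 0.0119
```

```bash
python3 st.py; python3 pad.py s3|sed -n 2,3p
```

```text
{'t': 9.55, 'tool_pos': [0.504, 0.188, 0.156], 'ft_force': [2.781, 3.309, -3.168], 'moment': [0.671, -0.793, 0.148], 'width': 0.012} xang 120.64137765178309 q7 -0.23399124779916
 [312.2 256.8]]
[260.87 261.31 261.56 261.58 261.57 261.57 261.37 261.37 260.71 260.38] [263.5  263.64 263.86 263.89 263.88 263.87 263.88 266.38 267.11 267.32] d 2.421 mm 7.47
```

step_arm --rows '[[[5,0,0,0,0,0,1.5],[5,0,0,0,0,0,1.5]]]'

```text
t: 9.77
tool_pos: [0.5045, 0.1883, 0.1555]
tcp_rot: [[-0.464, 0.886, 0.001], [0.886, 0.464, 0.001], [0.001, 0.001, -1.0]]
ft_force: [3.1, 3.6, -3.0]
width: 0.0116
```

```bash
python3 st.py; python3 pad.py s4|sed -n 2,3p
```

```text
{'t': 9.767, 'tool_pos': [0.504, 0.188, 0.156], 'ft_force': [3.091, 3.574, -2.99], 'moment': [0.803, -0.895, 0.134], 'width': 0.012} xang 117.64296520292353 q7 -0.2756201335364558
 [312.2 256.8]]
[260.87 261.31 261.56 261.58 261.57 261.57 261.37 261.37 260.71 260.38] [263.51 263.67 263.85 263.89 263.89 263.86 263.9  266.39 267.11 267.34] d 2.446 mm 7.55
```

step_arm --rows '[[[5,0,0,0,0,0,1.5],[5,0,0,0,0,0,1.5]]]'

```text
t: 9.98
tool_pos: [0.5045, 0.1883, 0.1555]
tcp_rot: [[-0.417, 0.909, 0.001], [0.909, 0.417, 0.001], [0.001, 0.001, -1.0]]
ft_force: [3.8, 3.6, -3.1]
width: 0.0119
```

```bash
python3 st.py; python3 pad.py s5|sed -n 2,3p
```

```text
{'t': 9.983, 'tool_pos': [0.505, 0.188, 0.156], 'ft_force': [3.826, 3.606, -3.132], 'moment': [0.838, -0.924, 0.142], 'width': 0.012} xang 114.6383847370124 q7 -0.31726020485929246
 [312.2 256.8]]
[260.87 261.31 261.56 261.58 261.57 261.57 261.37 261.37 260.71 260.38] [263.48 263.66 263.85 263.89 263.9  263.9  263.89 266.37 267.08 267.37] d 2.433 mm 7.51
```

step_arm --rows '[[[5,0,0,0,0,0,1.5],[5,0,0,0,0,0,1.5]]]'

```text
t: 10.2
tool_pos: [0.5045, 0.1883, 0.1556]
tcp_rot: [[-0.369, 0.929, 0.001], [0.929, 0.369, 0.001], [0.001, 0.001, -1.0]]
ft_force: [3.3, 4.0, -4.2]
width: 0.0117
```

```bash
python3 st.py; python3 pad.py s6|sed -n 2,3p
```

```text
{'t': 10.2, 'tool_pos': [0.505, 0.188, 0.156], 'ft_force': [3.272, 3.992, -4.215], 'moment': [0.804, -0.883, 0.078], 'width': 0.012} xang 111.64365424758033 q7 -0.35883101659048533
 [312.2 256.8]]
[260.87 261.31 261.56 261.58 261.57 261.57 261.37 261.37 260.71 260.38] [263.51 263.65 263.84 263.89 263.88 263.87 263.88 266.34 267.06 267.32] d 2.426 mm 7.49
```

step_arm --rows '[[[5,0,0,0,0,0,1.5],[5,0,0,0,0,0,1.5]]]'

```text
t: 10.42
tool_pos: [0.5046, 0.1883, 0.1555]
tcp_rot: [[-0.32, 0.948, 0.001], [0.948, 0.32, 0.001], [0.001, 0.001, -1.0]]
ft_force: [4.8, 3.6, -3.5]
width: 0.0119
```

```bash
python3 st.py; python3 pad.py s7|sed -n 2,3p
```

```text
{'t': 10.417, 'tool_pos': [0.505, 0.188, 0.156], 'ft_force': [4.818, 3.554, -3.507], 'moment': [0.814, -0.928, 0.147], 'width': 0.012} xang 108.6446574422308 q7 -0.400421576530802
 [312.2 256.8]]
[260.87 261.31 261.56 261.58 261.57 261.57 261.37 261.37 260.71 260.38] [263.49 263.67 263.85 263.88 263.87 263.88 263.9  266.37 267.11 267.33] d 2.447 mm 7.56
```

The pad edge has not moved between 54° and 72° of turn (under 0.02 px), so the pad is on the hull. The total drop of 7.1 to 7.5 mm puts first touch at about 51 to 54°, and the mean moment has risen from about 0.10 to 0.12 N m. I need about 10° more to reach 82°, and I'll relieve the small side load along the way.

step_arm --rows '[[[5,0.5,1.5,0,0,0,1.4],[5,0,0,0,0,0,1.4],[5,0,0,0,0,0,1.4],[5,0,0,0,0,0,1.4]]]'

```text
t: 10.8
tool_pos: [0.5046, 0.1883, 0.1555]
tcp_rot: [[-0.225, 0.974, -0.001], [0.974, 0.225, -0.001], [-0.0, -0.001, -1.0]]
ft_force: [-0.8, 1.6, 1.5]
width: 0.0113
```

```bash
python3 st.py
```

```text
{'t': 10.8, 'tool_pos': [0.505, 0.188, 0.156], 'ft_force': [-0.761, 1.585, 1.467], 'moment': [0.345, 0.029, 0.165], 'width': 0.011} xang 103.01049653623457 q7 -0.4785086363151855
```

step_arm --rows '[[[5,0,0,0,0,0,1.4]]]'

```text
t: 10.88
tool_pos: [0.5046, 0.1883, 0.1555]
tcp_rot: [[-0.201, 0.98, -0.001], [0.98, 0.201, -0.001], [-0.0, -0.001, -1.0]]
ft_force: [-1.0, 1.1, 1.7]
width: 0.0114
```

```bash
python3 st.py
```

```text
{'t': 10.883, 'tool_pos': [0.505, 0.188, 0.156], 'ft_force': [-1.014, 1.147, 1.686], 'moment': [0.311, 0.147, 0.112], 'width': 0.011} xang 101.61280577585856 q7 -0.49781182835373755
```

step_arm --rows '[[[5,0,0,0,0,0,1.4]]]'

```text
t: 10.97
tool_pos: [0.5047, 0.1884, 0.1555]
tcp_rot: [[-0.177, 0.984, -0.001], [0.984, 0.177, -0.001], [-0.0, -0.001, -1.0]]
ft_force: [-0.9, 0.1, 2.9]
width: 0.0116
```

```bash
python3 st.py
```

```text
{'t': 10.967, 'tool_pos': [0.505, 0.188, 0.156], 'ft_force': [-0.909, 0.099, 2.856], 'moment': [0.313, 0.214, 0.124], 'width': 0.012} xang 100.21370446976553 q7 -0.5171897354525858
```

step_arm --rows '[[[5,0,0,0,0,0,1.4]]]'

```text
t: 11.05
tool_pos: [0.5047, 0.1883, 0.1555]
tcp_rot: [[-0.153, 0.988, -0.001], [0.988, 0.153, -0.001], [-0.001, -0.001, -1.0]]
ft_force: [-2.5, 1.3, 2.5]
width: 0.0117
```

```bash
python3 st.py; python3 pad.py s8|sed -n 2,3p
```

```text
{'t': 11.05, 'tool_pos': [0.505, 0.188, 0.156], 'ft_force': [-2.505, 1.321, 2.475], 'moment': [0.239, 0.316, 0.162], 'width': 0.012} xang 98.8193893512033 q7 -0.5364612240383592
 [312.2 256.8]]
[260.87 261.31 261.56 261.58 261.57 261.57 261.37 261.37 260.71 260.38] [263.5  263.65 263.85 263.9  263.9  263.9  263.89 266.4  267.11 267.35] d 2.429 mm 7.5
```

82° turned, about 29° past touch. The last four moment readings average 0.14 N m, up from about 0.10, and the pad is unmoved. I'll release straight open and rise.

step_arm --rows '[[[5,0,0,0,0,0,0],[30,0,0,0,0,0,0],[50,0,0,0,0,0,0],[60,0,0,0,0,0,0],[60,0,0,0,0,0,0],[60,0,0,0,0,0,0],[60,0,0,0,0,0,0],[60,0,0,0,0,0,0]]]'

```text
t: 11.77
tool_pos: [0.5054, 0.1886, 0.1554]
tcp_rot: [[-0.156, 0.988, 0.0], [0.988, 0.156, -0.0], [-0.0, 0.0, -1.0]]
ft_force: [0.2, -0.2, -0.1]
width: 0.0547
```

step_arm --rows '[[[60,0,0,-10,0,0,0],[60,0,0,-20,0,0,0],[60,0,0,-30,0,0,0],[60,0,0,-35,0,0,0],[60,0,0,-35,0,0,0],[60,0,0,0,0,0,0],[60,0,0,0,0,0,0]]]'

```text
t: 12.35
tool_pos: [0.5065, 0.1893, 0.2882]
tcp_rot: [[-0.156, 0.988, 0.005], [0.988, 0.156, 0.002], [0.001, 0.005, -1.0]]
ft_force: [-0.1, -0.6, -1.0]
width: 0.0603
```

```bash
python3 st.py; python3 pad.py s9|sed -n 2,3p; python3 - <<'E'
from h import *
s=arm.state(); ci=arm.camera_info("wrist")
im=arm.get_image("wrist")
h=cv2.cvtColor(im,cv2.COLOR_RGB2HSV)
m=(((h[...,0]<6)|(h[...,0]>174))&(h[...,1]>140)&(h[...,2]>90)).astype(np.uint8)
nn,l,st,c=cv2.connectedComponentsWithStats(m)
for i in range(1,nn):
    if st[i,4]>200:
        cnt=np.argwhere(l==i)[:,::-1]; r=cv2.minAreaRect(cnt.astype(np.float32)); b=cv2.boxPoints(r)
        e=[(b[0]+b[1])/2,(b[2]+b[3])/2] if np.linalg.norm(b[0]-b[1])<np.linalg.norm(b[1]-b[2]) else [(b[1]+b[2])/2,(b[3]+b[0])/2]
        P=onz(ci,e,.179); print(st[i],P.mean(0).round(4),np.linalg.norm(P[0]-P[1]).round(4),(np.degrees(np.arctan2(*(P[0]-P[1])[[1,0]]))%180).round(1))
a=cv2.imread("pics/scene0.png")[190:300,255:375];b=cv2.imread("pics/s9.png")[190:300,255:375]
cv2.imwrite("pics/cmp.png",cv2.resize(np.hstack([a,b]),(800,367),interpolation=cv2.INTER_CUBIC))
E
```

```text
{'t': 12.35, 'tool_pos': [0.507, 0.189, 0.288], 'ft_force': [-0.132, -0.611, -0.95], 'moment': [0.007, -0.097, 0.004], 'width': 0.06} xang 98.95902662715213 q7 -0.44816930916575043
 [312.2 256.8]]
[260.87 261.31 261.56 261.58 261.57 261.57 261.37 261.37 260.71 260.38] [263.51 263.66 263.85 263.89 263.88 263.89 263.88 266.4  267.06 267.31] d 2.429 mm 7.5
[ 306  193   15   88 1209] [0.5053 0.1882 0.179 ] 0.0727 98.9
```

View pics/cmp.png

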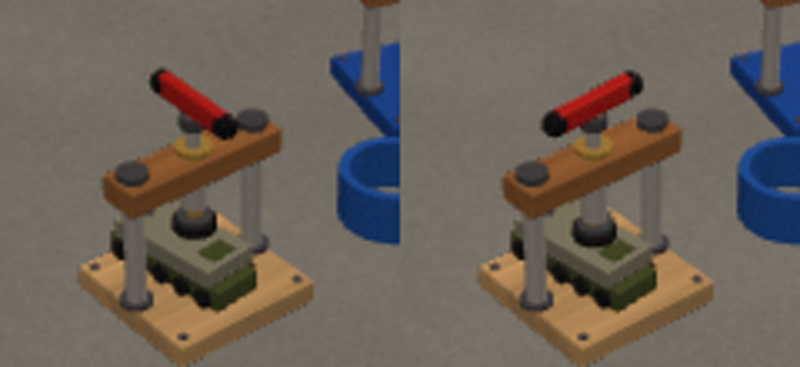

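The comparison shows the handle turned from (195,100) to lie nearly along the bridge. The pad is down on the hull, and the hull and press are in the same pixels as before. The handle stayed at 98.9° after release, an 81.7° turn. Handing in.

```bash
python3 -c "
from plant import arm
print(arm.job_done())"
```

```text
the job is handed in; nothing more can be done
None
```

I gripped the red T-handle of the wooden press with the hull and turned it about 82° clockwise. I then let go, rose clear and handed in at about 12.4 s.

- **Pad:** it came down about 7.1–7.5 mm and stayed put from 54° of turn on. That puts first touch at about 50–54°, so the handle ended about 28–32° past touch.
- **After release:** the handle stayed at 98.9° and the pad did not move. By eye, the hull and press sit where they did in the first picture. The wrist force read about 1 N, and the other handles were not touched.
- **Weak agreement:** the turning moment rose from about 0.10 to 0.14 N m, less than the 0.17 or so expected. Single readings scatter by about 0.04 N m, so I set the final angle mainly from the measured pad drop.

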